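# Index the model slide to its scanning station

### The arm

A 7-joint arm with a two-finger parallel gripper is mounted at the origin on the work surface. World frame = base frame: x ahead of the robot, y to its left, z up, the work surface at z = 0. Lengths are in mm, angles in rad, forces in N, time in s.
With the tool pointing down it reaches from about 400 to 900 mm from the base axis. Payload 5.5 kg.
Tool frame: the origin (TCP) lies at the very end of the fingers, on their centre line; the grasp point (between the pads) lies 19 mm behind it; z points along the fingers, y is the line along which they close (so a half turn about z gives the same grasp; the last joint's range is limited). The gripper opens to 92 mm and grips with 3 to 60 N. Pads are 19 mm wide; open, the fingers measure 130 mm over their backs; the gripper's body (75 mm by 190 mm) begins 47 mm behind the grasp point.
Start: joints at [1.471, 0.501, -0.427, 1.55, 0.221, 1.138, -0.21], TCP at [230.713, -607.677, 226.729] pointing down, gripper open.
Joint ranges: [-2.88, 2.88], [-0.31, 2.03], [-1.54, 1.56], [0.2, 2.42], [-1.41, 4.55], [0.19, 2.02], [-2.57, 2.57]. Speed limits (rad/s): [2.57, 2.57, 3.14, 3.14, 3.14, 3.14, 3.14].

### API

Orientations are given as a unit quaternion [x, y, z, w].
In Python, from rig import * gives the robot as it stands.
- The arm moves only by the tool step_arm, never from a script. Its argument "targets" is a list of rows, each a list of 7 numbers: the opening, from -1 (shut) to 1 (fully open), then the shift along the tool's x, y, z in cm, then the turn, a rotation vector about the tool's x, y, z in degrees. In form: [[gripper, x, y, z, ax, ay, az], ...]. A call has 1 to 12 rows; each row shifts and turns the commanded pose from where the row before left it, along the tool's axes as they then stand; what a row does not reach is not made up. A row lasts 1/12 s, in which the tool goes at most 41.7 mm and 7.16 degrees, less where a joint would pass 70% of its speed; a pose out of reach is approached as far as the arm can. A call is refused whole if a number of a shift passes 4.17 or a number of a turn 7.16, either way. A call with a gripper value outside its range is refused whole. The fingers move at their own pace and stop on an object; "grip_force" is the grip in N (left out, the last holds). Time passes only in rows, so rows that do not move let the fingers close. It gives the time, the measured TCP pose, the force and the opening at its end, in the units of the state.
- sense(): the state, without advancing time (a new reading comes with each control period).
- capture(name): name is "scene" or "top" or "wrist"; returns a dict with "color" (400x640x3 uint8, red, green, blue), "fov_y" (degrees; the focal length in pixels is half the picture's height over the tangent of half this angle, whatever the lens; pixels are square), "cx", "cy" (the principal point, pixels), "rvec" (rotation vector, rad) and "tvec" (3), from world to camera coordinates, as OpenCV has them; the wrist camera has in their place "tool_from_camera" (4x4, takes a point from camera to tool coordinates, whose origin is the TCP and whose axes are the flange's). Camera axes: x right, y down, z forward; pixel columns grow to the right and rows downward; lengths in mm; the calibration is good to about 2 mm. A picture is of the moment at which its call begins: read the wrist's pose just before it. There is no depth.
- hand_in(): hands the job in, once; it reports no verdict.
Trained networks look in the newest picture that a camera, given by its name, has taken for a name from the list of things; names that differ only in an ending like _2 or _b are one class to them, and where a whole thing is asked for, a point or a joint stands for the part that bears it (a point fixed in the world has none). Each returns a list of dicts, best first, with "score" (0 to 1); they miss things now and then, are a little off and sometimes report something else, mostly with a low value. They report only what shows in the picture. A call takes as long as a camera call.
- outline_of(camera, query): "pixels" (400x640 bool, what is visible of it) and "point" ([column, row] as shares, 0 to 1, of the picture: columns of its width, rows of its height, amid what is visible of it).
- tip_of(camera, query): "point" ([column, row] as shares, 0 to 1, of the picture: columns of its width, rows of its height: a listed point, or the origin of a listed thing).
The state is a dict: "time": time; "joint_pos": joint angles; "dq": joint speeds; "effort": joint torques, N m; "tcp_pos": TCP position; "ee_rot": TCP orientation; "contact_force": force on the tool from outside, world axes, zero at the start; "torque": the same for the moment, N m; "grip_width": finger opening in mm.
Only numpy, scipy, OpenCV 4.12 (cv2) and the standard library are available. Lean on these libraries where they do the work, as an engineer would, in place of code of your own. Each camera call takes 0.05 s, during which the arm holds its last target. There are 200 camera calls.

### The job

Move the slide that carries the white dental model to its green-marked station: pull its orange knob up and turn it clockwise (seen from above) to its stop, about a quarter turn, so that the plunger stays out, push the carriage along to the green marks, then turn the knob back in line with the slide so that the plunger drops fully home there. Leave the slide with the blue model alone.

Things in the scene. Friction and masses are not known exactly. Their poses are not given: they have to be found in the camera images.
- white_knob (a point): centre of an orange wing knob, 48 long x 14 wide x 28 mm tall (x axis along the wing), on the upright plunger of the carriage with the white dental arch model. 112 mm above the table when down. Pulls up at most 26 mm against a spring (5 to 7 N). Wing underside 98 mm above the table when down; below it only its 14 mm stem rises above 78 mm. The carriage can be pushed along by it
- white_turn (a joint): turn of that knob, clockwise from above: 0 locked, wing in line with the slide (the lower stop); 1.4 rad parked (the upper stop). It turns only when pulled up more than 16 mm; turned past 0.7 and let go, it rests 16 mm up, held out. Turned back below 0.35 it springs down if over a notch, which catches a carriage up to 8 mm off. The carriage slides (about 1 N) only while the plunger is out
- white_base: grey base plate of the slide with the white model, 270 x 110 x 14 mm, fixed. Origin: centre of its underside. x axis: direction of travel, to the green-marked station. In this frame the knob's axis starts at x = -5 mm, y = 0 and ends at x = 80 mm, y = 0, between two green marks; end stop 2 mm beyond. Carriage 136 x 96 mm, top at 44 mm; model 72 mm behind the knob (-x), its top at 73 mm
- blue_knob (a point): centre of the same kind of orange knob on a second, equal slide, whose carriage holds a blue dental arch model; 112 mm above the table. Not to be moved

How it is judged:
By the outcome, as a careful person would: the job done as asked, in the order asked, and still so for the second after the job is handed in, with the robot touching nothing.
It also fails if it takes over 43 s, if anything falls off the work surface, if the arm or the gripper's body presses on something with over 40 N, if the wrist force passes 120 N, or if a joint passes its speed limit or range.

## Working session

There is one attempt and no reset: what is moved stays moved. The work goes in short steps, Python scripts to look and compute and a tool call to move; the robot and the scene stay as the last step left them, time stands still between calls to the robot, and variables do not carry over. Pictures are saved under pics/ and viewed, on a budget of 10 in all, crops included, one or two more only if the job needs it, and the job is handed in when it is done.

Besides the shell and the picture viewer there is one more tool, called after "Emit:" as a command line: name --pt "numbers of a row" for each row, then --argument value for the rest. step_arm: Moves the arm, as the interface text tells. Its arguments: {"type":"object","properties":{"targets":{"type":"array"},"grip_force":{"type":"number"}},"required":["targets"]}

```bash
mkdir -p pics
cat > h.py <<'E'
from rig import *
import numpy as np, cv2
from scipy.spatial.transform import Rotation as R
def ray(c,uv):
    f=200/np.tan(np.radians(c['fov_y'])/2)
    d=np.array([(uv[0]-c['cx'])/f,(uv[1]-c['cy'])/f,1])
    if 'rvec' in c:
        M=cv2.Rodrigues(np.array(c['rvec'],float))[0]; t=np.array(c['tvec'],float).ravel()
        return -M.T@t, M.T@d
    s=c['s']; T=np.array(c['tool_from_camera']); W=R.from_quat(s['ee_rot']).as_matrix()
    return W@T[:3,3]+s['tcp_pos'], W@T[:3,:3]@d
def onz(c,uv,z):
    o,d=ray(c,uv); return o+d*(z-o[2])/d[2]
def tri(rs):
    A=0;b=0
    for o,d in rs:
        d=d/np.linalg.norm(d);P=np.eye(3)-np.outer(d,d);A=A+P;b=b+P@o
    return np.linalg.solve(A,b)
def cap(n):
    s=sense(); c=capture(n); c['s']=s; return c
def save(c,n): cv2.imwrite('pics/'+n,c['color'][:,:,::-1])
E
python3 - <<'E'
from h import *
s=sense();print(s)
cs={}
for n in['scene','top','wrist']:
    c=cap(n);cs[n]=c;save(c,n+'0.png')
    for q in['white_knob','blue_knob','white_base']:
        for r in tip_of(n,q)[:2]:
            uv=np.array(r['point'])*[640,400]; print(n,q,'tip',uv.round(1),round(r['score'],2),onz(c,uv,0 if 'base' in q else 112).round(1))
E
python3 -c "
import cv2,numpy as np
a=[cv2.imread('pics/%s0.png'%n) for n in('scene','top')]
cv2.imwrite('pics/both.png',cv2.resize(np.vstack(a),(480,600)))"
```

```text
{'time': 0.0, 'joint_pos': array([ 1.47120207,  0.50180125, -0.42679416,  1.55146676,  0.22079729,
        1.13828288, -0.21030264]), 'dq': array([-6.95079143e-04, -9.02935558e-04,  7.64823758e-04, -6.41263096e-04,
       -1.53132489e-03,  7.67262268e-04,  1.53078360e-05]), 'effort': array([-2.10526600e-04, -5.66577959e+01, -5.81660986e+00, -2.79104483e+01,
       -6.87263324e-02,  3.07642668e-02,  1.70981903e-04]), 'tcp_pos': array([ 230.38994119, -607.04986415,  225.70085395]), 'ee_rot': array([ 9.83587018e-01,  1.80431904e-01, -1.42348892e-04, -9.40694980e-04]), 'contact_force': array([-0.23738233,  0.06116526,  0.07179929]), 'torque': array([ 0.02220907, -0.00173926, -0.02904476]), 'grip_width': 91.82748141320407}
scene white_knob tip [437.7 226.2] 0.96 [536.7 170.6 112. ]
scene blue_knob tip [237.8 169.6] 0.94 [ 480.7 -169.8  112. ]
scene white_base tip [426.3 286.4] 0.59 [549.1 171.6   0. ]
top white_knob tip [219.5 188.7] 0.89 [540.2 163.2 112. ]
top blue_knob tip [406.7 223.4] 0.76 [ 469.9 -165.9  112. ]
```

View pics/both.png

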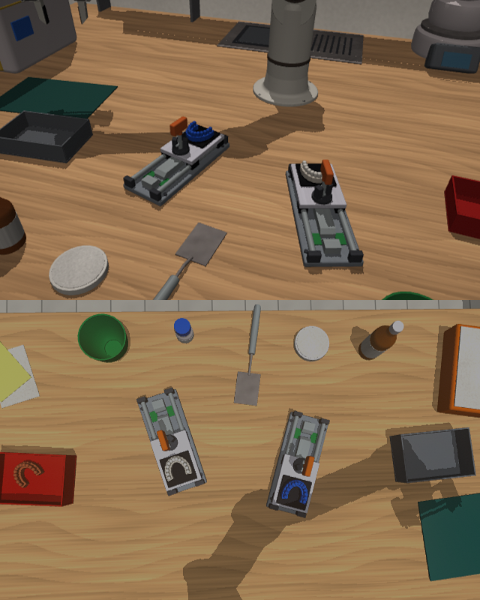

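The white slide is on the right of the scene view (knob at about 437,226 in the scene camera) and its green marks lie ahead of it. The blue slide stands at y ≈ -168. I'm moving the arm towards the white slide, high up.

Emit:
step_arm --pt "1 2.7 -2.94 -0.5 0 0 0" --pt "1 2.7 -2.94 -0.5 0 0 0" --pt "1 2.7 -2.94 -0.5 0 0 0" --pt "1 2.7 -2.94 -0.5 0 0 0" --pt "1 2.7 -2.94 -0.5 0 0 0" --pt "1 2.7 -2.94 -0.5 0 0 0" --pt "1 2.7 -2.94 -0.5 0 0 0" --pt "1 2.7 -2.94 -0.5 0 0 0"

```text
time: 1.27
tcp_pos: [349.6, -309.3, 267.2]
ee_rot: [0.984, 0.18, 0.0, 0.0]
contact_force: [1.0, 0.1, 0.5]
grip_width: 91.5
```

Run:
```python
from h import *
s=sense();print(s['time'],s['joint_pos'].round(2),s['tcp_pos'],s['ee_rot'])
```

```text
1.2667 [ 1.23  0.13 -0.61  1.94  0.09  1.09 -0.62] [ 349.58612308 -309.30755204  267.23114385] [9.83597358e-01 1.80377352e-01 3.60989209e-05 4.95867843e-04]
```

Emit:
step_arm --pt "1 2.8 -3.0 -0.2 0 0 0" --pt "1 2.8 -3.0 -0.2 0 0 0" --pt "1 2.8 -3.0 -0.2 0 0 0" --pt "1 2.8 -3.0 -0.2 0 0 0" --pt "1 2.8 -3.0 -0.2 0 0 0" --pt "1 2.8 -3.0 -0.2 0 0 0" --pt "1 2.8 -3.0 0 0 0 0" --pt "1 2.8 -3.0 0 0 0 0" --pt "1 2.8 -3.0 0 0 0 0" --pt "1 2.8 -3.0 0 0 0 0" --pt "1 2.8 -3.0 0 0 0 0" --pt "1 2.8 -3.0 0 0 0 0"

```text
time: 2.27
tcp_pos: [536.2, 146.3, 278.8]
ee_rot: [0.984, 0.18, 0.0, 0.0]
contact_force: [1.1, -0.6, 0.1]
grip_width: 91.7
```

Emit:
step_arm --pt "1 0 0 0 0 0 -7.1" --pt "1 0 0 0 0 0 -7.1" --pt "1 0 0 0 0 0 -7.1" --pt "1 0 0 0 0 0 -7.1" --pt "1 0 0 0 0 0 -7.1" --pt "1 0 0 0 0 0 -7.1" --pt "1 0 0 0 0 0 -7.1" --pt "1 0 0 0 0 0 -7.1" --pt "1 0 0 0 0 0 -7.1" --pt "1 0 0 0 0 0 -7.1" --pt "1 0 0 0 0 0 -7.1" --pt "1 0 0 0 0 0 -7.1"

```text
time: 3.27
tcp_pos: [535.7, 144.5, 278.9]
ee_rot: [0.6, 0.8, 0.0, 0.0]
contact_force: [0.1, 0.4, -1.1]
grip_width: 91.8
```

Run:
```python
from h import *
s=sense();print(s['time'],s['joint_pos'].round(2),s['tcp_pos'],s['ee_rot'])
```

```text
3.2667 [ 0.61  0.53 -1.25  1.72  0.53  1.28 -0.48] [535.65371354 144.503415   278.90623544] [5.99593815e-01 8.00304421e-01 1.58620100e-05 3.00544348e-04]
```

Emit:
step_arm --pt "1 0 0 0 0 0 -7.1" --pt "1 0 0 0 0 0 -7.1" --pt "1 0 0 0 0 0 -7.1" --pt "1 0 0 0 0 0 -7.1" --pt "1 0 0 0 0 0 -7.1" --pt "1 0 0 0 0 0 -7.1" --pt "1 0 0 0 0 0 -7.1" --pt "1 0 0 0 0 0 -7.1" --pt "1 0 0 0 0 0 -7.1" --pt "1 0 0 0 0 0 -7.1" --pt "1 0 0 0 0 0 -7.1" --pt "1 0 0 0 0 0 -4"

```text
time: 4.27
tcp_pos: [535.7, 144.4, 278.6]
ee_rot: [-0.073, 0.997, -0.0, -0.0]
contact_force: [0.2, -1.5, 0.4]
grip_width: 91.9
```

```bash
cat > look.py <<'E'
from h import *
import sys
c=cap('wrist');save(c,sys.argv[1]+'.png')
s=c['s'];print(s['time'],s['joint_pos'].round(2),s['tcp_pos'].round(1),R.from_quat(s['ee_rot']).as_matrix()[:2,0],s['contact_force'].round(1),s['grip_width'])
rs=[]
for r in tip_of('wrist','white_knob')[:2]:
    uv=np.array(r['point'])*[640,400];print('wrist tip',uv.round(1),round(r['score'],2),onz(c,uv,112).round(1))
    rs.append(ray(c,uv))
if sys.argv[2:]:
  for n in('top','scene'):
    d=cap(n)
    for r in tip_of(n,'white_knob')[:1]:
        uv=np.array(r['point'])*[640,400];print(n,uv.round(1),onz(d,uv,112).round(1))
        print('tri with wrist',tri([rs[0],ray(d,uv)]).round(1)) if rs else 0
    d=cap('wrist') if 0 else d
def rect(q,cc,nm,z):
    for r in outline_of(nm,q)[:1]:
        ys,xs=np.nonzero(r['pixels'])
        h=cv2.convexHull(np.c_[xs,ys].astype(np.float32))[:,0]
        P=np.array([onz(cc,p,z)[:2] for p in h],np.float32)
        print(nm,q,r['score'],cv2.minAreaRect(P))
rect('white_knob',c,'wrist',126)
rect('white_base',c,'wrist',14)
d=cap('top');rect('white_base',d,'top',14)
E
python3 look.py w1 1
```

```text
4.2667 [ 0.68  0.73 -1.49  1.72  0.73  1.41  0.79] [535.7 144.4 278.6] [-0.98922471 -0.14640507] [ 0.2 -1.5  0.4] 91.86113023655237
wrist tip [336.7 195.9] 0.74 [542.9 166.4 112. ]
scene [434.3 226.7] [539.3 165.9 112. ]
tri with wrist [542.4 166.  114.3]
wrist white_knob 0.9 ((540.7981567382812, 166.01840209960938), (51.481319427490234, 14.727253913879395), 16.272903442382812)
wrist white_base 0.63 ((545.5221557617188, 167.98858642578125), (270.31097412109375, 112.504150390625), 17.105024337768555)
top white_base 0.9 ((670.138671875, 177.71578979492188), (39.716835021972656, 57.193809509277344), 22.423891067504883)
```

View pics/w1.png

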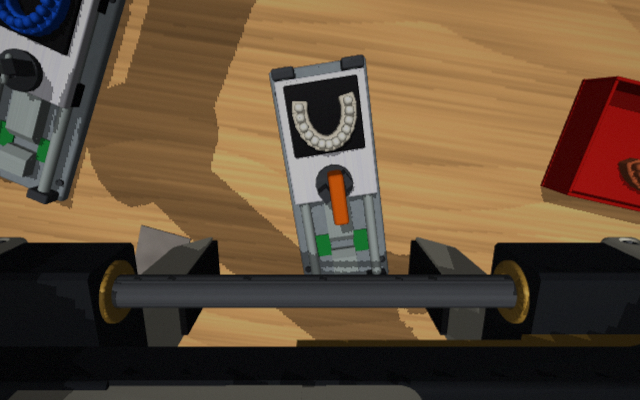

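Wrist picture: the wing runs from about (336,172) to (342,224), in line with the slide, with the green marks near (340,243). The base rectangle fits 270 x 112 mm at (545.5, 168.0), yaw 17.1°, so the knob axis comes to about (541, 166.3), which agrees with the knob outline. Its triangulated height of 114 mm matches the text. I'm aligning and descending part of the way.

Emit:
step_arm --pt "1 -0.87 2.07 0 0 0 0" --pt "1 0 0 2.0 0 0 -4.3" --pt "1 0 0 3.0 0 0 -4.3" --pt "1 0 0 3.0 0 0 0" --pt "1 0 0 3.0 0 0 0" --pt "1 0 0 2.5 0 0 0" --pt "1 0 0 0 0 0 0" --pt "1 0 0 0 0 0 0"

```text
time: 5.43
tcp_pos: [540.6, 166.3, 143.2]
ee_rot: [-0.145, 0.989, 0.0, -0.001]
contact_force: [-0.2, -0.0, 1.2]
grip_width: 91.9
```

```bash
cat > st.py <<'E'
from h import *
s=sense();x=R.from_quat(s['ee_rot']).as_matrix()[:,0]
print(s['time'],'j',s['joint_pos'].round(2),'tcp',s['tcp_pos'].round(1),'yaw',np.degrees(np.arctan2(x[1],x[0])).round(1),'F',s['contact_force'].round(1),'T',s['torque'].round(2),'w',round(s['grip_width'],1))
u=np.array([np.cos(np.radians(17.1)),np.sin(np.radians(17.1))]);d=s['tcp_pos'][:2]-[545.5,168.0]
print('in base: x',(d@u).round(1),'y',(d@[-u[1],u[0]]).round(1))
E
python3 st.py
```

```text
5.4333 j [ 0.56  0.88 -1.35  1.82  0.92  1.24  0.79] tcp [540.6 166.3 143.2] yaw -163.3 F [-0.2 -0.   1.2] T [ 0.17 -0.14  0.03] w 91.9
in base: x -5.2 y -0.2
```

Emit:
step_arm --pt "1 0 0 2.0 0 0 0" --pt "1 0 0 2.0 0 0 0" --pt "1 0 0 1.0 0 0 0" --pt "1 0 0 0 0 0 0" --pt "-1 0 0 0 0 0 0" --pt "-1 0 0 0 0 0 0" --pt "-1 0 0 0 0 0 0" --pt "-1 0 0 0 0 0 0" --pt "-1 0 0 0 0 0 0" --pt "-1 0 0 0 0 0 0" --pt "-1 0 0 0 0 0 0" --pt "-1 0 0 0 0 0 0" --grip_force 30

```text
time: 6.43
tcp_pos: [541.3, 166.4, 93.8]
ee_rot: [-0.145, 0.989, 0.0, 0.0]
contact_force: [-0.1, 0.4, 0.7]
grip_width: 43.4
```

```bash
python3 st.py
```

```text
6.4333 j [ 0.52  0.93 -1.28  1.85  0.98  1.17  0.75] tcp [541.3 166.4  93.8] yaw -163.3 F [-0.1  0.4  0.7] T [ 0.09 -0.11  0.02] w 43.4
in base: x -4.5 y -0.3
```

Emit:
step_arm --pt "-1 0 0 0 0 0 0" --pt "-1 0 0 0 0 0 0" --pt "-1 0 0 0 0 0 0" --pt "-1 0 0 0 0 0 0" --pt "-1 0 0 0 0 0 0" --pt "-1 0 0 0 0 0 0" --pt "-1 0 0 0 0 0 0"

```text
time: 7.02
tcp_pos: [541.0, 167.2, 93.8]
ee_rot: [-0.145, 0.989, 0.001, 0.0]
contact_force: [-1.0, 3.3, -1.6]
grip_width: 14.0
```

```bash
python3 st.py
```

```text
7.0167 j [ 0.52  0.93 -1.28  1.85  0.98  1.17  0.75] tcp [541.  167.2  93.8] yaw -163.3 F [-1.   3.3 -1.6] T [ 0.69 -0.04  0.02] w 14.0
in base: x -4.6 y 0.5
```

Emit:
step_arm --pt "-1 0 0.1 -0.5 0 0 0" --pt "-1 0 0 -0.6 0 0 0" --pt "-1 0 0 -0.6 0 0 0" --pt "-1 0 0 -0.5 0 0 0" --pt "-1 0 0 0 0 0 0" --pt "-1 0 0 0 0 0 0" --grip_force 40

```text
time: 7.52
tcp_pos: [540.8, 167.2, 115.9]
ee_rot: [-0.145, 0.989, -0.0, 0.0]
contact_force: [-1.1, 2.0, -5.8]
grip_width: 13.6
```

```bash
python3 st.py
```

```text
7.5167 j [ 0.54  0.91 -1.31  1.84  0.95  1.2   0.77] tcp [540.8 167.2 115.9] yaw -163.3 F [-1.1  2.  -5.8] T [0.58 0.09 0.03] w 13.6
in base: x -4.7 y 0.6
```

Emit:
step_arm --pt "-1 0 0 0 0 0 5" --pt "-1 0 0 0 0 0 6" --pt "-1 0 0 0 0 0 6" --pt "-1 0 0 0 0 0 6" --pt "-1 0 0 0 0 0 6" --pt "-1 0 0 0 0 0 6" --pt "-1 0 0 0 0 0 0"

```text
time: 8.1
tcp_pos: [540.7, 168.9, 116.0]
ee_rot: [0.161, 0.987, 0.001, 0.0]
contact_force: [0.0, 5.7, -7.1]
grip_width: 13.7
```

```bash
python3 st.py
```

```text
8.1 j [ 0.5   0.82 -1.21  1.84  0.86  1.12  0.21] tcp [540.7 168.9 116. ] yaw 161.5 F [ 0.   5.7 -7.1] T [ 1.38  0.15 -0.02] w 13.7
in base: x -4.3 y 2.2
```

Emit:
step_arm --pt "-1 0.05 0.13 0 0 0 5" --pt "-1 0 0 0 0 0 6" --pt "-1 0 0 0 0 0 6" --pt "-1 0 0 0 0 0 6" --pt "-1 0 0 0 0 0 6" --pt "-1 0 0 0 0 0 6" --pt "-1 0 0 0 0 0 6" --pt "-1 0 0 0 0 0 5" --pt "-1 0 0 0 0 0 0" --pt "-1 0 0 0 0 0 0"

```text
time: 8.93
tcp_pos: [540.7, 170.3, 116.0]
ee_rot: [0.53, 0.848, 0.001, -0.0]
contact_force: [-0.3, 6.4, -6.6]
grip_width: 13.9
```

```bash
python3 st.py
```

```text
8.9333 j [ 0.42  0.72 -1.06  1.84  0.73  1.03 -0.49] tcp [540.7 170.3 116. ] yaw 116.0 F [-0.3  6.4 -6.6] T [ 1.22 -0.02  0.43] w 13.9
in base: x -3.9 y 3.7
```

Parked: the wing has turned about 81°. I'm lowering it onto its rest, then pushing along the slide.

Emit:
step_arm --pt "-1 0 0 0.3 0 0 0" --pt "-1 0 0 0.3 0 0 0" --pt "-1 0 0 0 0 0 0" --pt "-1 0 0 0 0 0 0"

```text
time: 9.27
tcp_pos: [540.7, 170.4, 109.8]
ee_rot: [0.53, 0.848, 0.001, -0.0]
contact_force: [-1.4, 5.7, -6.5]
grip_width: 13.5
```

```bash
python3 st.py
```

```text
9.2667 j [ 0.41  0.72 -1.05  1.85  0.74  1.02 -0.49] tcp [540.7 170.4 109.8] yaw 116.0 F [-1.4  5.7 -6.5] T [ 1.27 -0.04  0.42] w 13.5
in base: x -3.9 y 3.7
```

Emit:
step_arm --pt "-1 -0.05 0.4 0 0 0 0" --pt "-1 -0.12 0.8 0 0 0 0" --pt "-1 -0.16 1.0 0 0 0 0" --pt "-1 -0.16 1.0 0 0 0 0" --pt "-1 0 0 0 0 0 0"

```text
time: 9.68
tcp_pos: [572.8, 180.3, 109.9]
ee_rot: [0.53, 0.848, 0.002, -0.0]
contact_force: [-0.6, 5.9, -6.3]
grip_width: 13.8
```

```bash
python3 st.py
```

```text
9.6833 j [ 0.37  0.77 -1.03  1.76  0.75  1.06 -0.47] tcp [572.8 180.3 109.9] yaw 116.0 F [-0.6  5.9 -6.3] T [ 1.2  -0.04  0.42] w 13.8
in base: x 29.8 y 3.7
```

Emit:
step_arm --pt "-1 -0.12 0.8 0 0 0 0" --pt "-1 -0.16 1.0 0 0 0 0" --pt "-1 -0.16 1.0 0 0 0 0" --pt "-1 -0.16 1.0 0 0 0 0" --pt "-1 -0.12 0.8 0 0 0 0" --pt "-1 -0.05 0.3 0 0 0 0" --pt "-1 0 0 0 0 0 0" --pt "-1 0 0 0 0 0 0"

```text
time: 10.35
tcp_pos: [618.9, 194.5, 109.6]
ee_rot: [0.53, 0.848, 0.001, -0.001]
contact_force: [-0.7, 4.9, -4.3]
grip_width: 13.7
```

```bash
python3 st.py; python3 -c "
from h import *
for n in('scene','top'):
    c=cap(n);save(c,n+'2.png')
    r=tip_of(n,'white_knob')[0];uv=np.array(r['point'])*[640,400];print(n,uv,r['score'],onz(c,uv,128))
c=cv2.imread('pics/scene2.png')[180:370,360:520];cv2.imwrite('pics/s2.png',cv2.resize(c,None,fx=3,fy=3))"
```

```text
10.35 j [ 0.31  0.83 -1.    1.63  0.76  1.11 -0.44] tcp [618.9 194.5 109.6] yaw 116.0 F [-0.7  4.9 -4.3] T [1.25 0.08 0.41] w 13.7
in base: x 77.9 y 3.7
scene [450.88 259.12] 0.69 [624.2177549  192.97365573 128.        ]Traceback (most recent call last):
  File "<string>", line 5, in <module>
    r=tip_of(n,'white_knob')[0];uv=np.array(r['point'])*[640,400];print(n,uv,r['score'],onz(c,uv,128))
      ~~~~~~~~~~~~~~~~~~~~~~^^^
IndexError: list index out of range
```

Probing gently for the end stop, which lies 2 mm past the station.

Emit:
step_arm --pt "-1 -0.03 0.2 0 0 0 0" --pt "-1 0 0 0 0 0 0" --pt "-1 0 0 0 0 0 0"

```text
time: 10.8
tcp_pos: [620.3, 194.9, 109.6]
ee_rot: [0.53, 0.848, 0.001, -0.001]
contact_force: [-1.6, 5.6, -5.7]
grip_width: 13.9
```

Emit:
step_arm --pt "-1 -0.03 0.2 0 0 0 0" --pt "-1 0 0 0 0 0 0" --pt "-1 0 0 0 0 0 0"

```text
time: 11.05
tcp_pos: [622.2, 195.5, 109.6]
ee_rot: [0.53, 0.848, 0.001, -0.001]
contact_force: [-1.1, 5.9, -4.0]
grip_width: 13.8
```

Emit:
step_arm --pt "-1 -0.03 0.2 0 0 0 0" --pt "-1 0 0 0 0 0 0" --pt "-1 0 0 0 0 0 0"

```text
time: 11.3
tcp_pos: [624.1, 196.1, 109.6]
ee_rot: [0.53, 0.848, 0.0, -0.001]
contact_force: [-2.2, 5.2, -4.5]
grip_width: 13.8
```

```bash
python3 st.py; python3 -c "
from h import *
c=cv2.imread('pics/scene2.png')[180:370,360:520];cv2.imwrite('pics/s2.png',cv2.resize(c,None,fx=3,fy=3))"
```

```text
11.3 j [ 0.3   0.84 -1.    1.62  0.76  1.12 -0.44] tcp [624.1 196.1 109.6] yaw 116.1 F [-2.2  5.2 -4.5] T [1.21 0.29 0.44] w 13.8
in base: x 83.4 y 3.8
```

View pics/s2.png

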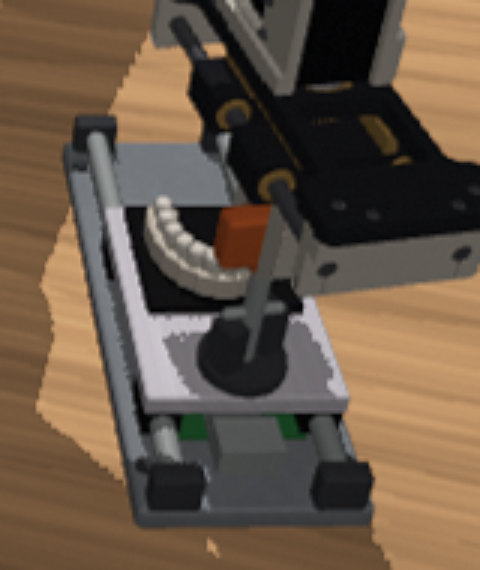

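The picture was taken at tool x ≈ 78 and shows the wing crosswise and held out, with the carriage near the far end and the green marks at about (190,425) and (290,425). No stop felt yet, so I keep probing.

Emit:
step_arm --pt "-1 -0.03 0.2 0 0 0 0" --pt "-1 0 0 0 0 0 0" --pt "-1 0 0 0 0 0 0"

```text
time: 11.55
tcp_pos: [626.0, 196.6, 109.6]
ee_rot: [0.53, 0.848, 0.0, -0.001]
contact_force: [-2.4, 4.8, -5.0]
grip_width: 13.7
```

Emit:
step_arm --pt "-1 -0.03 0.2 0 0 0 0" --pt "-1 0 0 0 0 0 0" --pt "-1 0 0 0 0 0 0"

```text
time: 11.8
tcp_pos: [626.3, 196.9, 109.4]
ee_rot: [0.529, 0.848, -0.001, -0.002]
contact_force: [-6.1, 3.4, -0.7]
grip_width: 14.0
```

```bash
python3 st.py; python3 -c "
from h import *
c=cap('scene');save(c,'scene3.png')
r=outline_of('scene','white_base')[0];print(r['score'])
c=cv2.imread('pics/scene3.png')[180:370,360:520];cv2.imwrite('pics/s3.png',cv2.resize(c,None,fx=3,fy=3))"
```

```text
11.8 j [ 0.3   0.84 -0.99  1.61  0.76  1.13 -0.43] tcp [626.3 196.9 109.4] yaw 116.1 F [-6.1  3.4 -0.7] T [0.77 1.29 0.43] w 14.0
in base: x 85.8 y 3.8
0.72
```

View pics/s3.png

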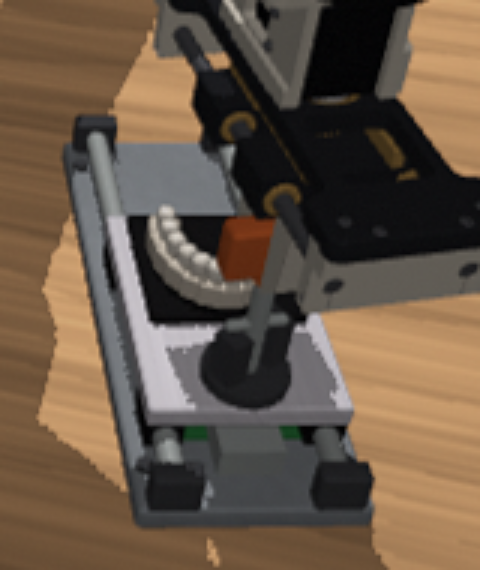

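The end stop is felt at tool x ≈ 85.6 (force -6 N), so the station is at about 83.6. I'm backing off 2 mm, then lifting and turning back.

Emit:
step_arm --pt "-1 0.05 -0.35 0 0 0 0" --pt "-1 0 0 -0.3 0 0 0" --pt "-1 0 0 -0.3 0 0 0" --pt "-1 0 0 0 0 0 0" --pt "-1 0 0 0 0 0 0"

```text
time: 12.32
tcp_pos: [624.2, 196.1, 115.3]
ee_rot: [0.53, 0.848, 0.0, -0.001]
contact_force: [-1.5, 5.7, -6.7]
grip_width: 14.0
```

```bash
python3 st.py
```

```text
12.3167 j [ 0.31  0.83 -1.    1.61  0.76  1.13 -0.43] tcp [624.2 196.1 115.3] yaw 116.1 F [-1.5  5.7 -6.7] T [1.24 0.38 0.44] w 14.0
in base: x 83.5 y 3.7
```

Emit:
step_arm --pt "-1 -0.03 -0.02 0 0 0 -5" --pt "-1 -0.03 -0.02 0 0 0 -6" --pt "-1 -0.03 -0.02 0 0 0 -6" --pt "-1 -0.03 -0.02 0 0 0 -6" --pt "-1 -0.03 -0.01 0 0 0 -6" --pt "-1 -0.03 -0.01 0 0 0 -6" --pt "-1 0 0 0 0 0 0"

```text
time: 12.9
tcp_pos: [624.1, 195.0, 115.0]
ee_rot: [0.248, 0.969, 0.001, -0.002]
contact_force: [-2.4, 7.5, -6.6]
grip_width: 13.8
```

```bash
python3 st.py
```

```text
12.9 j [ 0.36  0.9  -1.11  1.61  0.85  1.19  0.13] tcp [624.1 195.  115. ] yaw 151.3 F [-2.4  7.5 -6.6] T [1.55 0.38 0.01] w 13.8
in base: x 83.0 y 2.7
```

Emit:
step_arm --pt "-1 0.03 -0.01 0 0 0 -6" --pt "-1 0.03 -0.01 0 0 0 -6" --pt "-1 0.03 -0.01 0 0 0 -6" --pt "-1 0.03 -0.01 0 0 0 -6" --pt "-1 0.03 -0.01 0 0 0 -6" --pt "-1 0.03 0 0 0 0 -6" --pt "-1 0 0 0 0 0 -6" --pt "-1 0 0 0 0 0 -4" --pt "-1 0 0 0 0 0 0" --pt "-1 0 0 0 0 0 0"

```text
time: 13.73
tcp_pos: [623.7, 192.7, 115.1]
ee_rot: [-0.145, 0.989, 0.0, -0.001]
contact_force: [-1.4, 3.7, -7.4]
grip_width: 13.6
```

```bash
python3 st.py
```

```text
13.7333 j [ 0.41  0.99 -1.24  1.61  0.97  1.27  0.85] tcp [623.7 192.7 115.1] yaw -163.3 F [-1.4  3.7 -7.4] T [1.08 0.12 0.07] w 13.6
in base: x 82.0 y 0.6
```

Emit:
step_arm --pt "-1 0 0 0.4 0 0 0" --pt "-1 0 0 0.4 0 0 0" --pt "-1 0 0 0.4 0 0 0" --pt "-1 0 0 0.4 0 0 0" --pt "-1 0 0 0 0 0 0" --pt "-1 0 0 0 0 0 0"

```text
time: 14.23
tcp_pos: [623.9, 192.6, 99.2]
ee_rot: [-0.145, 0.989, 0.0, -0.0]
contact_force: [-1.6, 4.9, -4.7]
grip_width: 13.7
```

```bash
python3 st.py
```

```text
14.2333 j [ 0.41  1.   -1.23  1.62  0.99  1.25  0.84] tcp [623.9 192.6  99.2] yaw -163.3 F [-1.6  4.9 -4.7] T [1.18 0.28 0.03] w 13.7
in base: x 82.1 y 0.5
```

The plunger follows down below its parked height, still spring-loaded downward. I'm releasing it now.

Emit:
step_arm --pt "-0.6 0 0 0 0 0 0" --pt "-0.2 0 0 0 0 0 0" --pt "0.5 0 0 0 0 0 0" --pt "1 0 0 0 0 0 0" --pt "1 0 0 0 0 0 0" --pt "1 0 0 0 0 0 0" --pt "1 0 0 0 0 0 0" --pt "1 0 0 0 0 0 0" --pt "1 0 0 0 0 0 0" --pt "1 0 0 0 0 0 0"

```text
time: 15.07
tcp_pos: [624.1, 192.4, 99.7]
ee_rot: [-0.145, 0.989, -0.0, 0.0]
contact_force: [-0.3, 0.1, 0.4]
grip_width: 73.8
```

```bash
python3 st.py
```

```text
15.0667 j [ 0.41  1.   -1.23  1.62  0.99  1.25  0.84] tcp [624.1 192.4  99.7] yaw -163.3 F [-0.3  0.1  0.4] T [ 0.13 -0.11  0.04] w 73.8
in base: x 82.3 y 0.2
```

Retreating straight up, then back to look.

Emit:
step_arm --pt "1 0 0 -2 0 0 0" --pt "1 0 0 -4 0 0 0" --pt "1 0 0 -4 0 0 0" --pt "1 0 0 -4 0 0 0" --pt "1 0 0 -3 0 0 0" --pt "1 -3 0 0 0 0 0" --pt "1 -3 0 0 0 0 0" --pt "1 0 0 0 0 0 0" --pt "1 0 0 0 0 0 0"

```text
time: 15.82
tcp_pos: [682.0, 210.2, 269.3]
ee_rot: [-0.145, 0.989, 0.0, -0.0]
contact_force: [-0.8, 0.2, 0.4]
grip_width: 91.8
```

```bash
python3 st.py; python3 look.py w4 1; python3 -c "
from h import *
c=cap('scene');save(c,'scene4.png')
a=c['color'][180:370,340:520,::-1];a=cv2.resize(a,None,fx=2,fy=2)
w=cv2.imread('pics/w4.png')[40:300,200:440]
w=cv2.resize(w,(int(240*380/260),380));cv2.imwrite('pics/f4.png',np.hstack([a,w]))"
```

```text
15.8167 j [ 0.33  0.91 -1.31  1.3   0.86  1.54  0.99] tcp [682.  210.2 269.3] yaw -163.3 F [-0.8  0.2  0.4] T [ 0.09 -0.11 -0.02] w 91.8
in base: x 142.9 y 0.2
15.8167 [ 0.33  0.91 -1.31  1.3   0.86  1.54  0.99] [682.  210.2 269.3] [-0.95805167 -0.28659511] [-0.8  0.2  0.4] 91.79357962631906
wrist tip [313.1 122.6] 0.74 [627.1 192.4 112. ]
scene [448.7 266.7] [621.5 192.7 112. ]
tri with wrist [626.9 192.3 116.7]
wrist white_knob 0.89 ((624.3888549804688, 192.4407958984375), (45.9902229309082, 13.287158966064453), 16.335432052612305)
wrist white_base 0.83 ((595.484375, 183.12472534179688), (176.07814025878906, 109.61598205566406), 17.05619239807129)
```

View pics/f4.png

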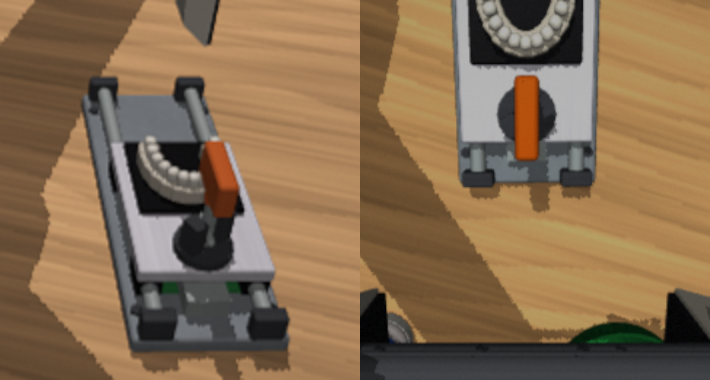

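The wing is in line and the carriage is near the far end. To check that the plunger is fully home, I'm comparing the visible stem with the start picture and with the blue slide.

```bash
python3 -c "
from h import *
a=cv2.imread('pics/scene0.png');b=cv2.imread('pics/scene4.png')
z=lambda i,x,y:cv2.resize(i[y:y+100,x:x+66],(330,500),interpolation=cv2.INTER_CUBIC)
cv2.imwrite('pics/cmp.png',np.hstack([z(a,400,200),z(b,415,240)]))"
```

```text
(no output)
```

View pics/cmp.png

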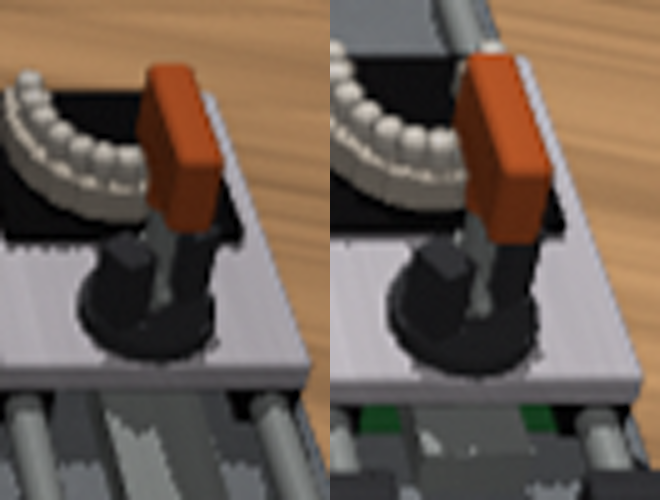

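The wing-to-collar proportions match the locked start pose: a 130 px gap for a 67 px wing before, 133 for 68 now. The plunger is home, so I'm handing in.

```bash
python3 -c "
from h import *
c=cap('scene');r=tip_of('scene','blue_knob')[0];print(np.array(r['point'])*[640,400],r['score'])
print(sense()['time'],hand_in())"
```

```text
[235.712 167.4  ] 0.92
the job is handed in; nothing more can be done
16.4667 None
```

I moved the white carriage to its green-marked station and handed the job in at 16.5 s, with the gripper open and clear of everything.

**What I did:** I gripped the white knob, pulled it up 22 mm and turned it about 81° clockwise to its stop. I lowered it about 6 mm to near its parked height, keeping hold of it, and pushed the carriage along until it touched the end stop. I then backed off 2 mm, lifted and turned the knob back in line, lowered it 16 mm under spring load and let go.

**Last checks:**
- **Wing:** it lies in line with the slide, at 16.3° against 17.1° for the base.
- **Plunger:** the wing-to-collar gap matches the locked start picture to about 1 mm, so the plunger looks fully home. I did not check this by touch.
- **Blue slide:** its knob is within about 3 px of its starting detection, and the arm never went near it except high overhead at the start.

**What disagreed:**
- The cameras put the knob's travel at about 88 mm, against the nominal 85.
- The knob's height triangulated to 117 mm, against 114 mm at the start and 112 mm in the text. I put both down to measurement error.
- The end stop came about 3.5 mm beyond where my base estimate put it, so I set the station from the felt stop instead.

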